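# Draw the rolling pin out of its tube and lay it in the rest

### The arm

A 7-joint arm with a two-finger parallel gripper is mounted at the origin on a cart in front of the work surface, level with it; the furniture and walls round the work are solid. World frame = base frame: x ahead of the robot, y to its left, z up, the work surface at z = 0. Lengths are in mm, angles in rad, forces in N, time in s.
With the tool pointing down it reaches from about 425 to 1025 mm from the base axis. Payload 3.6 kg.
Tool frame: the origin (TCP) lies between the finger pads, 19 mm behind the fingertips; this is the grasp point; z points along the fingers, y is the line along which they close (so a half turn about z gives the same grasp; the last joint's range is limited). The gripper opens to 85 mm and grips with 20 to 120 N. Pads are 22 mm wide; open, the fingers measure 114 mm over their backs; the gripper's body (76 mm by 85 mm) begins 54 mm behind the grasp point. The pads swing forward as they close: fully open they stand 13 mm farther back than shut.
Start: joints at [1.119, 0.591, 0.048, 1.609, -0.033, 0.943, -0.034], TCP at [254.587, -678.834, 250.002] pointing down, gripper open.
Joint ranges: [-2.69, 2.69], [-0.47, 2.24], [-1.27, 1.36], [0.19, 2.51], [-1.53, 4.68], [0.08, 2.07], [-3.09, 3.09]. Speed limits (rad/s): [2.57, 2.57, 3.14, 3.14, 3.14, 3.14, 3.14].

### API

Orientations are given as a 3x3 rotation matrix whose columns are the frame's x, y, z axes.
In Python, from rig import env gives the robot as it stands.
- The arm moves only by the tool drive_tool, never from a script. Its argument "deltas" is one flat list of numbers, 7 for each row, row after row: the finger opening in mm, from 0 to 85.4, then the shift along the tool's x, y, z in mm, then the turn, a rotation vector about the tool's x, y, z in degrees. In form: [claw, x, y, z, ax, ay, az, claw, x, y, z, ax, ay, az, ...]. A call has exactly 10 rows; each row is the pose to reach, as a shift and turn from the pose commanded when the call began, along the tool's axes at that moment; what a row does not reach only later rows make up. A row lasts 1/10 s, in which the tool goes at most 50 mm and 8.59 degrees, less where a joint would pass 70% of its speed; a pose out of reach is approached as far as the arm can. A call with a gripper value outside its range is refused whole. The fingers move at their own pace and stop on an object; "force" is the grip in N (left out, the last holds). Time passes only in rows, so rows that repeat a pose let the fingers close, or fill a call up. It gives the time, the measured TCP pose, the force, the opening and the grip force at its end, in the units of the state.
- env.observe(): the state, without advancing time (a new reading comes with each control period).
- env.get_image(name): name is "scene" or "side" or "wrist"; returns a dict with "image" (384x512x3 uint8, red, green, blue), "z_map" (384x512 float32, mm along the optical axis (not along the pixel's ray), 0 where there is no reading), "fov_y" (degrees; the focal length in pixels is half the picture's height over the tangent of half this angle, whatever the lens; pixels are square), "cx", "cy" (the principal point, pixels), "position" and "attitude" of the camera in the world; the wrist camera has in their place "tool_from_camera" (4x4, takes a point from camera to tool coordinates, whose origin is the TCP and whose axes are the flange's). Camera axes: x right, y up, looking along -z (the intrinsics and any distortion apply to the point x, -y, -z); pixel columns grow to the right and rows downward; lengths in mm; the calibration is good to about 2 mm. A picture is of the moment at which its call begins: read the wrist's pose just before it.
- env.job_done(): hands the job in; it is judged then, once.
The state is a dict: "time": time; "joint_positions": joint angles; "qvel": joint speeds; "effort": joint torques, N m; "eef_pos": TCP position; "tcp_rot": TCP orientation; "contact_force": force on the tool from outside, world axes, zero at the start; "wrist_torque": the same for the moment, N m; "width": finger opening in mm; "finger_force": force on a finger pad.
Only numpy, scipy, OpenCV 4.12 (cv2) and the standard library are available. Lean on these libraries where they do the work, as an engineer would, in place of code of your own. Each camera call takes 0.05 s, during which the arm holds its last target. There are 200 camera calls.

### The job

Draw the slim rolling pin out of the steel storage tube under the little spice shelf: reach in at a tilt below the shelf board, feed the pin hand over hand through the guide eye, then take it beyond the eye and pull it right out. Lay it in both notches of the dark wooden rest, about centred, let go and leave it lying still. Do not tip or shift the two spice jars on the shelf, the mug, the tin or the kitchen timer.

Things in the scene. Friction and masses are not known exactly. Their poses are not given: they have to be found in the camera images.
- rack: Fixed wooden rack carrying tube, guide eye and spice shelf, turned by up to 10 degrees. Origin on the worktop straight below the tube's mouth; x points away from the robot, square to the tube; y runs along the tube into it; z up. The pin is drawn towards -y. Base plank 12 mm thick, x -28 to 98 mm, y -140 to 260 mm.
- tube_mouth (a point): Centre of the mouth of the horizontal steel tube, on its axis, 95 mm above the worktop. Tube outside 40 mm, bore 32 mm, closed 270 mm behind the mouth. Two 30 mm wide saddles below it.
- eye (a point): Centre of the guide eye, 134 mm in front of the mouth on the tube's axis: a closed steel ring 18 mm long (125 to 143 mm from the mouth), bore 32 mm, flared to 40 mm towards the tube, at most 48 mm outside, on a 24 mm wide post. The pin passes, fingers do not: they have the 125 mm between mouth and eye, then the free side beyond, where nothing hangs above the pin.
- shelf_edge (a point): Middle of the lower front edge of the shelf board, 230 mm above the worktop. The board is 15 mm thick, rack x -5 to 95 mm, y -120 to 255 mm, on two 14 mm posts at the back (x = 83 mm). It hangs over tube and gap, so a tool pointing straight down cannot reach the pin there: come from the robot's side, tilted 35 to 40 degrees about the pin's axis.
- pin: Rolling pin: straight wooden rod with dark end bands, 24 mm thick, 300 mm long, 0.10 to 0.19 kg; origin at its middle (centre of mass), y along it, tip at -y. It lies loose on the tube's bottom (axis 4 mm below the tube's), 40 to 60 mm standing out, held by dry friction only. Let go, it stays level while its middle is in the tube, or while it is through the eye with 25 mm still in the tube.
- pin_tip (a point): middle of the pin's front end face (pin y = -150 mm), the end that comes out of the tube first
- pin_tail (a point): middle of the pin's other end face (pin y = +150 mm)
- rest: Fixed rest of dark wood, turned by up to 11 degrees: two blocks (56 mm wide, 20 mm thick) with 90 degree V notches at y = -85 and +85 mm, about 50 mm wide at the top, 60 mm above the worktop, on a flat bar 10 mm high, 32 mm wide, 190 mm long. Origin on the worktop below its middle, y along the line of the notches.
- seat (a point): where the pin's middle comes to lie: on the rest's centre line midway between the notches, 52 mm above the worktop
- spice_a: spice jar, 41 mm wide, 105 mm tall, standing on the shelf board; origin at its foot; leave alone
- spice_b: spice jar, 41 mm wide, 105 mm tall, standing on the shelf board; origin at its foot; leave alone
- mug_1: spotted mug, 91 mm tall, 82 x 114 mm with handle; origin at its foot; leave alone
- tin_1: food tin, 75 mm wide, 58 mm tall; origin at its foot; leave alone
- timer_1: red and white kitchen timer, 64 mm wide, 52 mm tall; origin at its foot; leave alone

How it is judged (in metres and radians):
On the way, in this order (a step that is already met when the one before it is completed fails the run):
1. the pin's front end has been fed through the guide eye (y of pin_tip in the frame of rack below -0.16 m and y of pin_tail in the frame of rack above 0 m), for 0.1 s.
2. the pin has been drawn right out of tube and eye (y of pin_tail in the frame of rack below -0.145 m), for 0.1 s.
At the end, for the whole second after the job is handed in: The pin lies released and still in both notches of the rest: its middle within 8 mm of the seat across and in height and within 40 mm along the rest, its axis within 0.07 rad of the rest's (x of pin in the frame of seat between -0.008 and 0.008 m and y of pin in the frame of seat between -0.04 and 0.04 m and z of pin in the frame of seat between -0.008 and 0.008 m and angle between the y axis of pin and the y axis of rest, either way round below 0.07 rad and linear speed of pin below 0.02 m/s and contact force between pin and the fingers below 0.1 N); the robot touches nothing.
It fails at once if a spice jar on the shelf was shifted or tipped (distance of any of spice_a, spice_b from where it was at the start of the episode above 0.02 m or angle between any of spice_a, spice_b's own z axis and vertical above 0.4 rad).
It fails at once if the mug, the tin or the timer was shifted or tipped (distance of any of mug_1, tin_1, timer_1 from where it was at the start of the episode above 0.02 m or angle between any of mug_1, tin_1, timer_1's own z axis and vertical above 0.4 rad).
It also fails if it takes over 62 s, if anything falls off the work surface, if the arm or the gripper's body presses on something with over 40 N, if the wrist force passes 120 N, or if a joint passes its speed limit or range.

## Working session

There is one attempt and no reset: what is moved stays moved. The work goes in short steps, Python scripts to look and compute and a tool call to move; the robot and the scene stay as the last step left them, time stands still between calls to the robot, and variables do not carry over. Pictures are saved under pics/ and viewed, at most 12 in all, crops included, and the job is handed in when it is done.

Besides the shell and the picture viewer there is one more tool, called by a JSON object that holds its "method" and its "body". drive_tool: Moves the arm, as the interface text tells. Its arguments: {"type":"object","properties":{"deltas":{"type":"array"},"force":{"type":"number"}},"required":["deltas"]}

```bash
ls; mkdir -p pics
python3 - <<'E'
from rig import env
import cv2,pickle
s=env.observe();print(s)
d={}
for n in("scene","side"):
    g=env.get_image(n);d[n]=g
    print(n,{k:v for k,v in g.items() if k not in("image","z_map")})
    cv2.imwrite(f"pics/{n}0.png",g["image"][:,:,::-1])
pickle.dump(d,open("d0.pkl","wb"))
E
```

```text
pics
{'time': 0.0, 'joint_positions': array([ 1.11851694,  0.59211494,  0.04833416,  1.60984002, -0.03331313,
        0.94269291, -0.03365683]), 'qvel': array([ 0.0001744 , -0.00094081, -0.00053215,  0.0012458 ,  0.00048583,
        0.00261004,  0.00073943]), 'effort': array([-5.90182517e-04, -5.48706579e+01,  1.54669840e+00, -1.98129076e+01,
        9.42218467e-03,  8.89830611e-03,  8.81312218e-06]), 'eef_pos': array([ 254.28374356, -678.09948764,  248.83816796]), 'tcp_rot': array([[ 9.36295498e-01,  3.51212048e-01, -9.15273503e-04],
       [ 3.51213215e-01, -9.36293253e-01,  2.05489755e-03],
       [-1.35259628e-04, -2.24544747e-03, -9.99997470e-01]]), 'contact_force': array([ 0.15041973, -0.32747268,  0.51330219]), 'wrist_torque': array([-0.0079388 , -0.0488642 ,  0.03284596]), 'finger_force': 0.0, 'width': 85.34426547806653}
scene {'fov_y': 49.644030826749216, 'cx': 254.7058740399845, 'cy': 199.36473032115782, 'position': array([-163.62538154,  374.37507474, 1095.04198229]), 'attitude': array([[-0.5182369 ,  0.65559477, -0.5492049 ],
       [-0.85523605, -0.39624821,  0.33400399],
       [ 0.00134981,  0.64279301,  0.76603872]])}
side {'fov_y': 57.44894870563026, 'cx': 252.6591811981943, 'cy': 187.095232865201, 'position': array([-97.68923239, 836.0389763 , 896.11384256]), 'attitude': array([[-8.20040446e-01,  3.14171636e-01, -4.78361631e-01],
       [-5.72305491e-01, -4.50610511e-01,  6.85139834e-01],
       [-3.03276431e-04,  8.35611363e-01,  5.49320997e-01]])}
```

View pics/scene0.png

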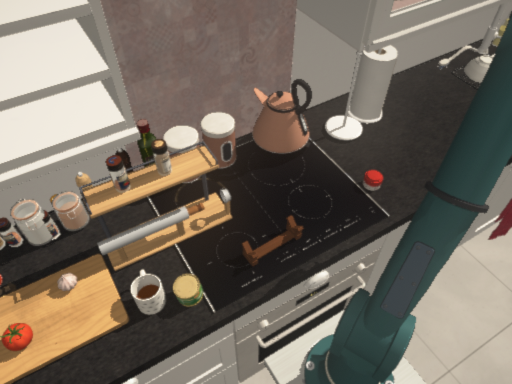

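View pics/side0.png

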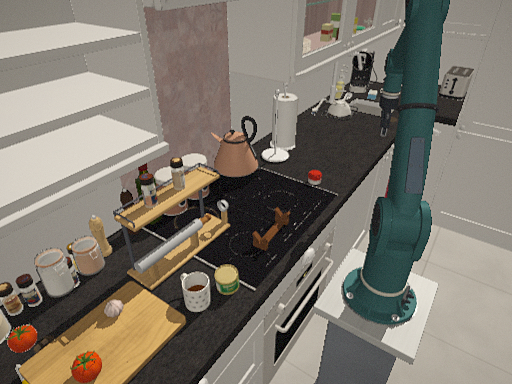

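```bash
cat > h.py <<'E'
import numpy as np,cv2
from rig import env
def cloud(g,R=None,p=None):
    z=g["z_map"];h,w=z.shape;f=h/2/np.tan(np.radians(g["fov_y"]/2))
    v,u=np.mgrid[:h,:w]
    c=np.stack([(u-g["cx"])/f*z,-(v-g["cy"])/f*z,-z],-1)
    if "attitude" in g: P=c@g["attitude"].T+g["position"]
    else:
        T=g["tool_from_camera"];P=(c@T[:3,:3].T+T[:3,3])@R.T+p
    P[z==0]=np.nan
    return P
E
python3 - <<'E'
import pickle
from h import *
d=pickle.load(open("d0.pkl","rb"))
X0,X1,Y0,Y1=300,800,-350,450   # 1px/mm: image row = X1-x, col = Y1-y
im=np.zeros((X1-X0,Y1-Y0,3),np.uint8);hm=np.full(im.shape[:2],-1e3)
for n in d:
    P=cloud(d[n]).reshape(-1,3);C=d[n]["image"].reshape(-1,3)[:,::-1]
    o=np.argsort(P[:,2]);P=P[o];C=C[o]
    k=(P[:,0]>X0+2)&(P[:,0]<X1-2)&(P[:,1]>Y0+2)&(P[:,1]<Y1-2)&(P[:,2]<400)
    print(n,"table z",np.nanmedian(P[k&(abs(P[:,2])<8),2]))
    for p,c in zip(P[k],C[k]):
        r,q=int(X1-p[0]),int(Y1-p[1])
        s=hm[r-1:r+2,q-1:q+2];m=p[2]>s
        s[m]=p[2];im[r-1:r+2,q-1:q+2][m]=c
for i in range(0,500,100):cv2.putText(im,str(X1-i),(0,i+8),0,.35,(0,255,255));im[i]=im[i]//2+np.array([0,60,60],np.uint8)
for i in range(0,800,100):cv2.putText(im,str(Y1-i),(i,495),0,.35,(0,255,255));im[:,i]=im[:,i]//2+np.array([0,60,60],np.uint8)
cv2.imwrite("pics/top.png",im)
E
```

```text
scene table z -1.309728830646236
side table z -1.1168730972970025
```

View pics/top.png

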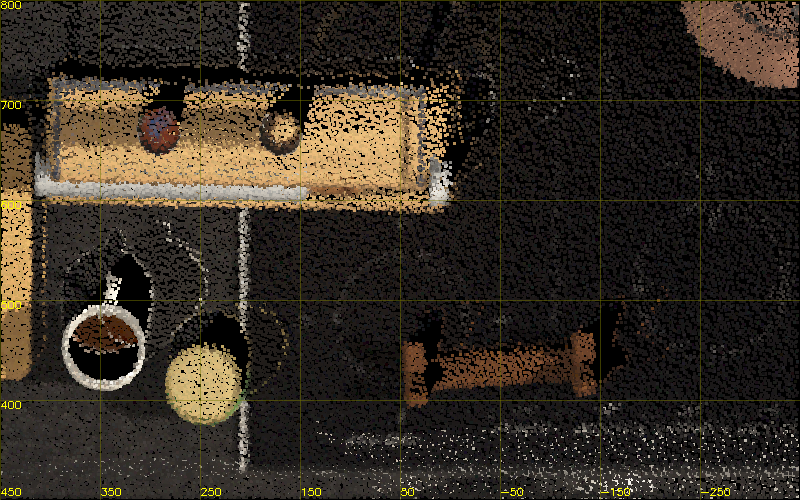

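```bash
cat > fit.py <<'E'
import pickle
from h import *
from scipy.optimize import least_squares
d=pickle.load(open("d0.pkl","rb"))
def box(p,lo,hi):
    lo,hi=np.array(lo),np.array(hi);q=abs(p-(lo+hi)/2)-(hi-lo)/2
    return np.linalg.norm(np.maximum(q,0),axis=1)+np.minimum(q.max(1),0)
def cyl(p,y0,y1,r,ri=0,z=95):
    rr=np.hypot(p[:,0],p[:,2]-z);q=np.stack([abs(rr-(r+ri)/2)-(r-ri)/2,abs(p[:,1]-(y0+y1)/2)-(y1-y0)/2],1)
    return np.linalg.norm(np.maximum(q,0),axis=1)+np.minimum(q.max(1),0)
def rack(p,out):
    return np.min([box(p,(-28,-140,0),(98,260,12)),cyl(p,0,272,20,16),cyl(p,-143,-125,22,16),box(p,(-5,-120,230),(95,255,245)),cyl(p,-out,100,12,0,91)],0)
def rest(p,_):
    v=(52-np.sqrt(2)*12)  # V bottom: axis 52 for r 12
    dv=(abs(p[:,0])+v-p[:,2])/np.sqrt(2)
    bl=[np.maximum(box(p,(-28,c-10,0),(28,c+10,60)),-(-dv)) for c in(-85,85)]
    return np.min(bl+[box(p,(-16,-95,0),(16,95,10))],0)
def fit(sdf,x0,lo,hi,names=("scene","side"),D=d):
    P=np.concatenate([cloud(D[n]).reshape(-1,3) for n in names]);P[:,2]+=1.2
    P=P[np.all((P>lo)&(P<hi),1)]
    def loc(x):
        c,s=np.cos(x[2]),np.sin(x[2]);q=P-[x[0],x[1],0]
        return np.stack([c*q[:,0]+s*q[:,1],-s*q[:,0]+c*q[:,1],q[:,2]],1)
    r=least_squares(lambda x:sdf(loc(x),x[3]),x0,loss="soft_l1",f_scale=2,x_scale=[1,1,.01,1])
    e=sdf(loc(r.x),r.x[3]);print(names,r.x[:2].round(1),"yaw deg",np.degrees(r.x[2]).round(2),r.x[3].round(1),"n",len(P),"med|e|",np.median(abs(e)).round(2),"p90",np.percentile(abs(e),90).round(1));return r.x
E
python3 - <<'E'
from fit import *
for n in(("scene","side"),("scene",),("side",)):
    fit(rack,[615,145,0.02,50],(585,-10,8),(705,420,250),n)
    fit(rest,[432,-48,0.08,0],(380,-160,4),(490,70,70),n)
# objects
P=np.concatenate([cloud(d[n]).reshape(-1,3) for n in d])
for nm,lo,hi in(("mug",(380,280,20),(540,395,110)),("tin",(350,200,30),(470,290,80)),("jars",(640,140,320),(700,330,380))):
    q=P[np.all((P>lo)&(P<hi),1)];print(nm,q.min(0).round(),q.max(0).round())
E
```

```text
('scene', 'side') [621.3 145.9] yaw deg -1.04 56.2 n 12175 med|e| 1.48 p90 4.1
('scene', 'side') [431.1 -47.5] yaw deg 3.38 0.0 n 1530 med|e| 3.1 p90 17.1
('scene',) [620.4 147.6] yaw deg -1.15 58.0 n 7313 med|e| 1.31 p90 3.7
('scene',) [429.9 -47.3] yaw deg 3.05 0.0 n 935 med|e| 2.68 p90 17.1
('side',) [624.  143.7] yaw deg -1.01 54.2 n 4862 med|e| 1.61 p90 4.6
('side',) [433.7 -48. ] yaw deg 3.68 0.0 n 595 med|e| 3.5 p90 17.1
mug [398. 280.  20.] [527. 387.  88.]
tin [375. 210.  30.] [457. 283.  63.]
jars [645. 148. 320.] [693. 311. 353.]
```

```bash
sed -i 's/-(-dv)) for/-dv) for/' fit.py
cat >> h.py <<'E'
from scipy.spatial.transform import Rotation as Ro
RACK=[621.3,145.9,-1.04]; REST=[431,-47.5,3.4]
def frame(F,tilt,extra=0):
    a=np.radians(F[2]+extra);t=np.radians(tilt)
    ex=np.array([np.cos(a),np.sin(a),0]);ey=np.array([-np.sin(a),np.cos(a),0]);ez=np.array([0,0,1.])
    return np.stack([ey,ex*np.cos(t)+ez*np.sin(t),ex*np.sin(t)-ez*np.cos(t)],1)
def pt(F,x,y,z):
    a=np.radians(F[2]);return np.array([F[0]+x*np.cos(a)-y*np.sin(a),F[1]+x*np.sin(a)+y*np.cos(a),z])
def inv(F,p):
    a=np.radians(F[2]);q=np.array(p)-[F[0],F[1],0];return np.array([q[0]*np.cos(a)+q[1]*np.sin(a),-q[0]*np.sin(a)+q[1]*np.cos(a),q[2]])
def go(R,p):
    s=env.observe();C=s["tcp_rot"]
    print("t",round(s["time"],2),"d",(C.T@(p-s["eef_pos"])).round(1),"rot",np.degrees(Ro.from_matrix(C.T@R).as_rotvec()).round(2),"dist",np.linalg.norm(p-s["eef_pos"]).round())
E
python3 - <<'E'
from fit import *
for n in(("scene","side"),("scene",),("side",)):
    fit(rest,[432,-48,0.08,0],(380,-160,4),(490,70,70),n)
R=frame(RACK,38);p=pt(RACK,0,-35,91)-150*R[:,2];print(p)
go(R,p+[0,0,20])
E
```

```text
('scene', 'side') [432.8 -51. ] yaw deg 3.54 0.0 n 1530 med|e| 1.61 p90 6.9
('scene',) [431.8 -50.8] yaw deg 3.43 0.0 n 935 med|e| 1.38 p90 6.2
('side',) [435.7 -51.4] yaw deg 3.88 0.0 n 595 med|e| 1.52 p90 6.3
[528.33072666 112.58194349 209.20161304]
t 0.1 d [ 534.3 -644.1   21. ] rot [-33.42  22.58 -65.78] dist 837.0
```

{"method": "drive_tool", "body": {"deltas": [85,30,-36,1,-2,1.3,-4,85,60,-73,2,-4,2.7,-8,85,90,-110,3,-6,4,-12,85,120,-146,4,-8,5.3,-16,85,150,-183,5,-10,6.6,-20,85,180,-219,6,-12,8,-24,85,210,-255,7,-14,9.4,-28,85,240,-291,9,-16,10.8,-32,85,270,-328,10,-18,12,-36,85,300,-365,11,-20,13.5,-39], "force": 60}}

```text
time: 1.1
eef_pos: [407.3, -230.0, 239.1]
tcp_rot: [[0.476, 0.789, 0.388], [0.874, -0.475, -0.108], [0.099, 0.391, -0.915]]
contact_force: [1.3, 0.5, -0.7]
width: 85.0
finger_force: 0.0
```

```bash
sed -i 's/REST=.*/REST=[432.8,-51,3.54]/' h.py
python3 - <<'E'
from h import *
R=frame(RACK,38);p=pt(RACK,0,-35,91)-150*R[:,2]
print(env.observe()["eef_pos"])
go(R,p+[0,0,20])
E
```

```text
[ 407.33716178 -230.04550353  239.06074556]
t 1.1 d [356. -71.  19.] rot [-13.22   9.22 -26.61] dist 363.0
```

{"method": "drive_tool", "body": {"deltas": [85,40,-8,2,-1.5,1,-3,85,82,-16,4,-3,2,-6,85,125,-25,7,-4.6,3.2,-9.3,85,168,-34,9,-6.2,4.3,-12.5,85,211,-42,11,-7.8,5.4,-15.7,85,254,-51,14,-9.4,6.6,-19,85,297,-59,16,-11,7.7,-22,85,335,-67,18,-12.4,8.7,-25,85,356,-71,19,-13.2,9.2,-26.6,85,356,-71,19,-13.2,9.2,-26.6]}}

```text
time: 2.1
eef_pos: [443.3, -87.0, 210.9]
tcp_rot: [[0.167, 0.872, 0.46], [0.986, -0.146, -0.081], [-0.004, 0.467, -0.884]]
contact_force: [0.1, 1.0, -3.4]
width: 85.0
finger_force: 0.0
```

Run:
```python
from h import *
import pickle
R=frame(RACK,38)
go(R,pt(RACK,0,-35,91)-90*R[:,2])
s=env.observe();g=env.get_image("wrist");print(s["joint_positions"].round(2),g["fov_y"],g["tool_from_camera"].round(2))
pickle.dump((s,g),open("w1.pkl","wb"))
cv2.imwrite("pics/w1.png",g["image"][:,:,::-1])
P=cloud(g,s["tcp_rot"],s["eef_pos"]).reshape(-1,3)
print(np.nanmin(P,0),np.nanmax(P,0))
```

```text
t 2.1 d [216.6  54.5  83.3] rot [-10.15   4.83  -7.09] dist 238.0
[ 0.98  0.42 -1.15  2.51  1.71  0.49 -1.8 ] 63.08705185480698 [[   0.      0.96    0.28   71.76]
 [   1.     -0.     -0.     -0.81]
 [  -0.      0.28   -0.96 -124.69]
 [   0.      0.      0.      1.  ]]
[  -87.65903619 -1090.89765012  -912.72116558] [943.22223761  69.33211587 297.18086812]
```

View pics/w1.png

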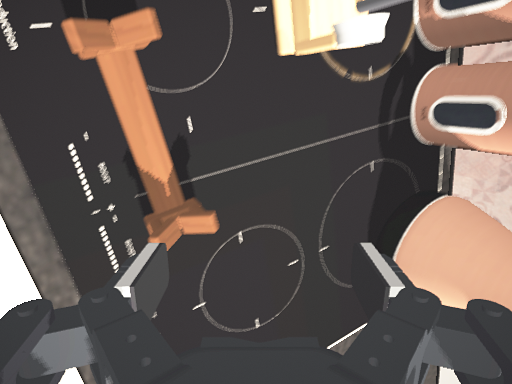

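Run:
```python
from h import *
s=env.observe()
go(s["tcp_rot"],np.array([560,-60,290]))
go(frame(RACK,20),np.array([560,-60,290]))
```

```text
t 2.15 d [ 34.4 133.6 -17.1] rot [0. 0. 0.] dist 139.0
t 2.15 d [ 34.4 133.6 -17.1] rot [ 8.07  2.46 -7.06] dist 139.0
```

{"method": "drive_tool", "body": {"deltas": [85,4,16,-2,0,0,0,85,8,32,-4,0,0,0,85,12,48,-6,0,0,0,85,16,64,-8,0,0,0,85,20,80,-10,0,0,0,85,24,95,-12,0,0,0,85,28,110,-14,0,0,0,85,31,122,-16,0,0,0,85,34,133,-17,0,0,0,85,34,133,-17,0,0,0]}}

```text
time: 3.15
eef_pos: [559.3, -71.0, 288.2]
tcp_rot: [[0.167, 0.872, 0.46], [0.986, -0.148, -0.078], [0.0, 0.466, -0.885]]
contact_force: [0.8, -0.4, 0.7]
width: 85.1
finger_force: 0.0
```

Run:
```python
from h import *
s=env.observe();print(s["joint_positions"].round(2),s["qvel"].round(2),s["eef_pos"])
go(frame(RACK,20),np.array([560,-60,290]))
go(frame(RACK,38),np.array([560,-60,290]))
```

```text
[ 0.93  0.41 -1.16  2.21  1.16  0.55 -1.24] [ 0.   -0.    0.    0.05  0.01  0.   -0.02] [559.25949849 -70.97435152 288.18083999]
t 3.15 d [10.9 -0.1 -2.1] rot [ 7.79  3.47 -7.83] dist 11.0
t 3.15 d [10.9 -0.1 -2.1] rot [-10.17   4.65  -7.2 ] dist 11.0
```

Run:
```python
from h import *
R=frame(RACK,38)
p=pt(RACK,0,-35,91)-150*R[:,2];print(p)
go(R,p+[0,0,40])
```

```text
[528.33072666 112.58194349 209.20161304]
t 3.15 d [175.8 -72.2   6. ] rot [-10.17   4.65  -7.2 ] dist 190.0
```

{"method": "drive_tool", "body": {"deltas": [85,22,-9,1,-1.3,0.6,-0.9,85,44,-18,2,-2.6,1.2,-1.8,85,66,-27,3,-3.9,1.8,-2.7,85,88,-36,3,-5.1,2.4,-3.6,85,110,-45,4,-6.4,3,-4.5,85,132,-54,5,-7.7,3.5,-5.4,85,154,-63,5,-9,4.1,-6.3,85,176,-72,6,-10.2,4.6,-7.2,85,176,-72,6,-10.2,4.6,-7.2,85,176,-72,6,-10.2,4.6,-7.2]}}

```text
time: 4.15
eef_pos: [526.1, 112.3, 247.6]
tcp_rot: [[0.017, 0.79, 0.613], [1.0, -0.012, -0.013], [-0.003, 0.613, -0.79]]
contact_force: [0.4, -0.2, -0.3]
width: 85.1
finger_force: 0.0
```

Run:
```python
from h import *
s=env.observe();print(s["joint_positions"].round(2),s["qvel"].round(2),s["eef_pos"])
R=frame(RACK,38)
go(R,pt(RACK,0,-35,91)-110*R[:,2])
g=env.get_image("side");cv2.imwrite("pics/s2.png",g["image"][:,:,::-1])
```

```text
[ 0.44  0.47 -1.13  2.4   1.76  0.75 -2.09] [ 0.03 -0.01  0.01 -0.01  0.    0.   -0.  ] [526.07229661 112.34888641 247.58979393]
t 4.15 d [  0.4 -21.6  71.7] rot [-0.2   0.1   0.13] dist 75.0
```

View pics/s2.png

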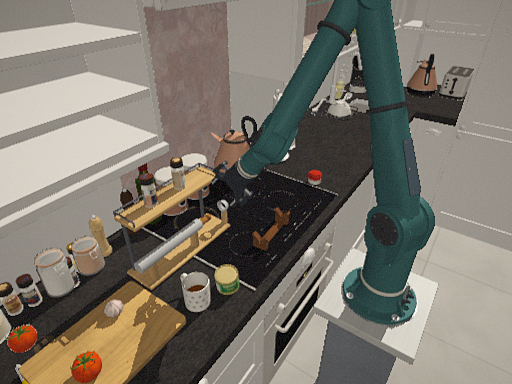

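Run:
```python
from fit import *
import h
s=env.observe();g=env.get_image("wrist")
cv2.imwrite("pics/w2.png",g["image"][:,:,::-1])
P=cloud(g,s["tcp_rot"],s["eef_pos"]);P[...,2]-=1.2
import fit as F
F.cloud=lambda x:P
Q=P.reshape(-1,3)
k=np.all((Q>(300,-300,-12))&(Q<(590,400,6)),1);print("table z",np.nanmedian(Q[k,2])+1.2,k.sum())
F.fit(rack,[621,146,-.018,55],(585,-10,8),(705,420,250),("w",),{"w":0})
```

```text
table z 0.18614124762571294 47916
('w',) [621.8 147.8] yaw deg -0.83 58.6 n 43965 med|e| 0.53 p90 1.6
```

View pics/w2.png

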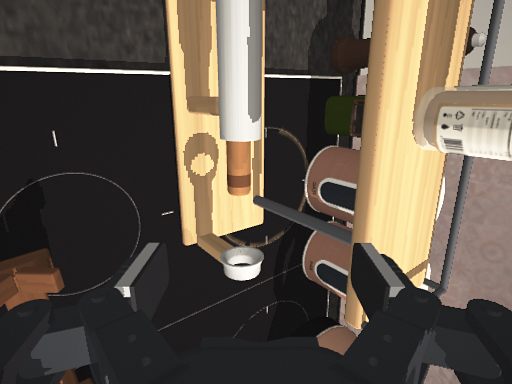

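```bash
sed -i 's/RACK=\[[^]]*\]/RACK=[621.8,147.8,-0.83]/' h.py
python3 - <<'E'
from h import *
R=frame(RACK,38)
go(R,pt(RACK,0,-38,91)-110*R[:,2])
go(R,pt(RACK,0,-38,91))
E
```

```text
t 4.25 d [  0.3 -22.   72. ] rot [-0.14  0.33 -0.16] dist 75.0
t 4.25 d [  1.  -21.8 182. ] rot [-0.14  0.33 -0.16] dist 183.0
```

{"method": "drive_tool", "body": {"deltas": [60,0,-11,10,0,0,0,60,0,-22,30,-0.1,0.3,-0.2,60,0,-22,50,-0.1,0.3,-0.2,60,0,-22,72,-0.1,0.3,-0.2,60,0,-22,95,-0.1,0.3,-0.2,60,1,-22,120,-0.1,0.3,-0.2,60,1,-22,140,-0.1,0.3,-0.2,60,1,-22,160,-0.1,0.3,-0.2,60,1,-22,170,-0.1,0.3,-0.2,60,1,-22,170,-0.1,0.3,-0.2]}}

```text
time: 5.25
eef_pos: [614.5, 110.0, 99.5]
tcp_rot: [[0.016, 0.789, 0.615], [1.0, -0.012, -0.01], [-0.0, 0.615, -0.789]]
contact_force: [0.3, -0.5, 0.2]
width: 60.1
finger_force: 0.0
```

Run:
```python
from h import *
R=frame(RACK,38)
go(R,pt(RACK,0,-38,91))
print(env.observe()["joint_positions"].round(2))
```

```text
t 5.25 d [-0.   0.1 10.9] rot [-0.08  0.06 -0.04] dist 11.0
[ 0.33  0.88 -0.96  2.31  2.13  0.97 -2.23]
```

Now advance the rest of the way and close.

{"method": "drive_tool", "body": {"deltas": [60,0,0,6,0,0,0,60,0,0,11,0,0,0,50,0,0,11,0,0,0,40,0,0,11,0,0,0,30,0,0,11,0,0,0,20,0,0,11,0,0,0,15,0,0,11,0,0,0,15,0,0,11,0,0,0,15,0,0,11,0,0,0,15,0,0,11,0,0,0], "force": 60}}

```text
time: 6.25
eef_pos: [620.9, 111.8, 92.5]
tcp_rot: [[0.012, 0.787, 0.617], [1.0, -0.009, -0.007], [0.0, 0.617, -0.787]]
contact_force: [-1.9, -1.2, 5.3]
width: 22.0
finger_force: 58.5
```

{"method": "drive_tool", "body": {"deltas": [15,-6,0,0,0,0,0,15,-14,0,0,0,0,0,15,-22,0,0,0,0,0,15,-30,0,0,0,0,0,15,-38,0,0,0,0,0,15,-46,0,0,0,0,0,15,-54,0,0,0,0,0,15,-62,0,0,0,0,0,15,-66,0,0,0,0,0,15,-66,0,0,0,0,0], "force": 60}}

```text
time: 7.25
eef_pos: [619.5, 43.5, 91.4]
tcp_rot: [[0.015, 0.788, 0.615], [1.0, -0.011, -0.011], [-0.002, 0.615, -0.789]]
contact_force: [0.2, -1.0, 3.6]
width: 22.0
finger_force: 58.6
```

Run:
```python
from h import *
s=env.observe();print(inv(RACK,s["eef_pos"]).round(1),s["contact_force"],s["joint_positions"].round(2))
R=frame(RACK,38)
go(R,pt(RACK,0,-104,91))
```

```text
[  -0.8 -104.3   91.4] [ 0.21210589 -0.96205353  3.55931111] [ 0.46  0.88 -0.94  2.33  2.23  0.9  -2.19]
t 7.25 d [0.3 0.4 0.8] rot [-0.05  0.11  0.02] dist 1.0
```

{"method": "drive_tool", "body": {"deltas": [45,0,0,0,0,0,0,45,0,0,0,0,0,0,45,0,0,0,0,0,0,45,15,0,0,0,0,0,45,35,0,0,0,0,0,45,55,0,0,0,0,0,45,72,0,0,0,0,0,45,82,0,0,0,0,0,45,82,0,0,0,0,0,45,82,0,0,0,0,0], "force": 60}}

```text
time: 8.25
eef_pos: [620.5, 127.0, 91.5]
tcp_rot: [[0.013, 0.788, 0.615], [1.0, -0.009, -0.009], [-0.001, 0.615, -0.788]]
contact_force: [0.8, -0.8, -0.0]
width: 44.7
finger_force: 0.0
```

Run:
```python
from h import *
s=env.observe();print(inv(RACK,s["eef_pos"]).round(1),s["contact_force"],s["width"])
R=frame(RACK,38)
go(R,pt(RACK,0,-22,91))
```

```text
[ -1.  -20.9  91.5] [ 0.84842412 -0.81345569 -0.01788358] 44.71733625245117
t 8.25 d [-1.1  0.5  1. ] rot [-0.04 -0.02  0.12] dist 2.0
```

Close and pull again (first rows close).

{"method": "drive_tool", "body": {"deltas": [15,0,0,1,0,0,0,15,0,0,1,0,0,0,15,0,0,1,0,0,0,15,0,0,1,0,0,0,15,0,0,1,0,0,0,15,-5,0,1,0,0,0,15,-13,0,1,0,0,0,15,-22,0,1,0,0,0,15,-31,0,1,0,0,0,15,-36,0,1,0,0,0], "force": 60}}

```text
time: 9.25
eef_pos: [621.0, 91.0, 91.3]
tcp_rot: [[0.012, 0.788, 0.616], [1.0, -0.01, -0.007], [0.001, 0.616, -0.788]]
contact_force: [0.1, 2.6, 2.1]
width: 22.2
finger_force: 58.8
```

Run:
```python
from h import *
s=env.observe();print(inv(RACK,s["eef_pos"]).round(1),s["contact_force"],s["width"])
R=frame(RACK,38)
go(R,pt(RACK,0,-104,91))
```

```text
[  0.  -56.8  91.3] [0.07447767 2.64003038 2.10609259] 22.20755657137548
t 9.25 d [-47.2  -0.3   0.1] rot [ 0.02 -0.12  0.09] dist 47.0
```

{"method": "drive_tool", "body": {"deltas": [15,-8,0,0,0,0,0,15,-18,0,0,0,0,0,15,-28,0,0,0,0,0,15,-38,0,0,0,0,0,15,-46,0,0,0,0,0,15,-47,0,0,0,0,0,15,-47,0,0,0,0,0,45,-47,0,0,0,0,0,45,-47,0,0,0,0,0,45,-47,0,0,0,0,0], "force": 60}}

```text
time: 10.25
eef_pos: [619.7, 43.6, 90.1]
tcp_rot: [[0.014, 0.789, 0.614], [1.0, -0.01, -0.009], [-0.001, 0.614, -0.789]]
contact_force: [0.6, -0.4, -0.0]
width: 44.8
finger_force: 0.0
```

Run:
```python
from h import *
s=env.observe();print(inv(RACK,s["eef_pos"]).round(1),s["contact_force"],s["width"])
R=frame(RACK,38)
go(R,pt(RACK,0,-50,91))
g=env.get_image("scene");cv2.imwrite("pics/s3.png",cv2.resize(g["image"][140:300,90:300,::-1],None,fx=3.5,fy=3.5))
```

```text
[  -0.6 -104.2   90.1] [ 0.60693467 -0.44882887 -0.00794879] 44.80640772108193
t 10.25 d [54.2  1.  -0.3] rot [-0.12  0.01  0.07] dist 54.0
```

View pics/s3.png

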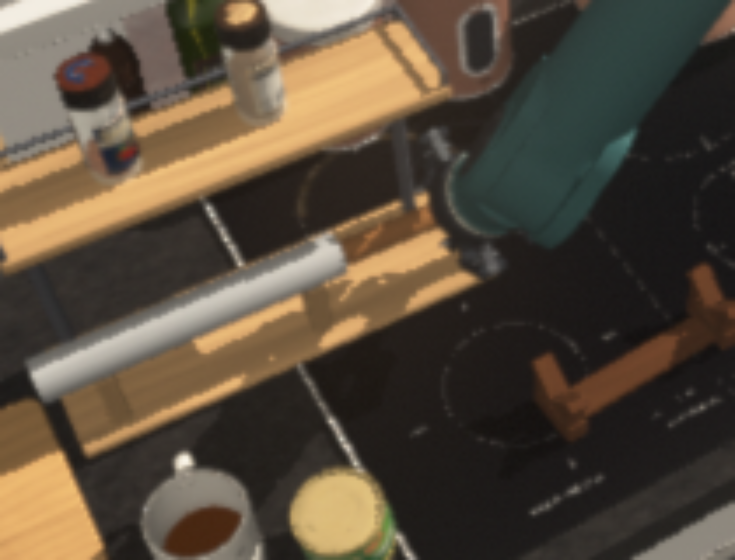

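{"method": "drive_tool", "body": {"deltas": [45,18,0,0,0,0,0,45,36,1,0,0,0,0,45,52,1,0,0,0,0,45,54,1,0,0,0,0,45,54,1,0,0,0,0,15,54,1,0,0,0,0,15,54,1,0,0,0,0,15,54,1,0,0,0,0,15,54,1,0,0,0,0,15,54,1,0,0,0,0], "force": 60}}

```text
time: 11.3
eef_pos: [621.5, 97.7, 91.4]
tcp_rot: [[0.013, 0.788, 0.615], [1.0, -0.01, -0.009], [-0.001, 0.615, -0.788]]
contact_force: [-0.8, -1.2, 0.4]
width: 22.3
finger_force: 58.6
```

{"method": "drive_tool", "body": {"deltas": [15,-7,0,0,0,0,0,15,-17,0,0,0,0,0,15,-27,0,0,0,0,0,15,-37,0,0,0,0,0,15,-47,0,0,0,0,0,15,-53,0,0,0,0,0,15,-53,0,0,0,0,0,50,-53,0,0,0,0,0,60,-53,0,0,0,0,0,60,-53,0,0,0,0,0], "force": 60}}

```text
time: 12.3
eef_pos: [621.5, 46.5, 92.1]
tcp_rot: [[0.011, 0.787, 0.616], [1.0, -0.009, -0.006], [0.001, 0.616, -0.788]]
contact_force: [0.7, 0.8, 0.5]
width: 59.8
finger_force: 0.0
```

Run:
```python
from h import *
s=env.observe();print(inv(RACK,s["eef_pos"]).round(1),s["contact_force"],s["width"],s["joint_positions"].round(2))
R=frame(RACK,38)
go(R,pt(RACK,0,-104,91)-90*R[:,2])
R2=frame(RACK,20)
go(R2,pt(RACK,0,-168,91)-90*R2[:,2])
```

```text
[   1.2 -101.3   92.1] [0.69403663 0.81027605 0.51653394] 59.778386436485206 [ 0.46  0.88 -0.94  2.32  2.23  0.9  -2.19]
t 12.3 d [ -2.5  -1.5 -89.9] rot [ 0.05 -0.15  0.13] dist 90.0
t 12.3 d [-66.5  26.1 -85.6] rot [18.05 -0.13  0.16] dist 112.0
```

{"method": "drive_tool", "body": {"deltas": [60,0,0,-10,0,0,0,60,0,0,-30,0,0,0,60,0,-1,-55,0,0,0,60,0,-1,-75,0,0,0,60,-8,-1,-80,0,0,0,60,-25,-1,-80,0,0,0,60,-42,-1,-80,0,0,0,60,-58,-1,-80,0,0,0,60,-67,-1,-80,0,0,0,60,-67,-1,-80,0,0,0]}}

```text
time: 13.3
eef_pos: [570.1, -22.8, 153.7]
tcp_rot: [[0.015, 0.788, 0.615], [1.0, -0.012, -0.01], [-0.001, 0.615, -0.789]]
contact_force: [-0.0, -0.4, -0.1]
width: 60.3
finger_force: 0.0
```

Run:
```python
from fit import *
import fit as F
s=env.observe();print(inv(RACK,s["eef_pos"]).round(1),s["contact_force"],s["joint_positions"].round(2))
R=frame(RACK,38)
go(R,pt(RACK,0,-168,91))
g=env.get_image("wrist");cv2.imwrite("pics/w3.png",g["image"][:,:,::-1])
P=cloud(g,s["tcp_rot"],s["eef_pos"])
q=P.reshape(-1,3)@np.eye(3);L=np.array([inv(RACK,p) for p in q[::3]])
k=(abs(L[:,0])<14)&(L[:,1]<-145)&(L[:,1]>-330)&(L[:,2]>85)&(L[:,2]<110)
print(k.sum(),np.percentile(L[k],[1,99],axis=0).round(1),"pin x by y:")
for y in(-160,-180,-200,-220,-240,-255):
    m=k&(abs(L[:,1]-y)<8)
    if m.sum()>5:print(y,L[m,2].max().round(1),m.sum())
```

```text
[ -49.2 -171.3  153.7] [-0.01980062 -0.36994627 -0.10622822] [ 0.66  0.71 -0.99  2.42  2.22  0.74 -2.14]
t 13.3 d [ 3.4  0.2 79.7] rot [-0.05  0.06 -0.02] dist 80.0
1547 [[ -13.9 -260.5   85.8]
 [   6.3 -150.4  103.5]] pin x by y:
-160 104.0 275
-180 103.8 245
-200 103.6 223
-220 103.6 216
-240 103.7 192
-255 103.4 140
```

View pics/w3.png

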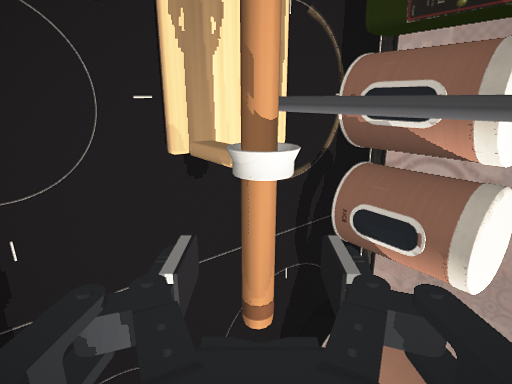

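{"method": "drive_tool", "body": {"deltas": [60,2,0,12,0,0,0,60,4,0,30,0,0,0,60,4,0,48,0,0,0,60,4,0,65,0,0,0,60,4,0,78,0,0,0,60,4,0,80,0,0,0,15,4,0,80,0,0,0,15,4,0,80,0,0,0,15,4,0,80,0,0,0,15,4,0,80,0,0,0], "force": 100}}

```text
time: 14.35
eef_pos: [619.1, -17.0, 91.7]
tcp_rot: [[0.011, 0.788, 0.616], [1.0, -0.009, -0.007], [0.0, 0.616, -0.788]]
contact_force: [-1.5, 0.0, 1.5]
width: 21.5
finger_force: 97.7
```

{"method": "drive_tool", "body": {"deltas": [15,0,0,0,0,0,0,15,0,0,0,0,0,0,15,-6,0,0,0,0,0,15,-14,0,0,0,0,0,15,-24,0,0,0,0,0,15,-34,0,0,0,0,0,15,-44,0,0,0,0,0,15,-54,0,0,0,0,0,15,-64,0,0,0,0,0,15,-70,0,0,0,0,0], "force": 100}}

```text
time: 15.35
eef_pos: [618.5, -89.5, 90.6]
tcp_rot: [[0.015, 0.789, 0.615], [1.0, -0.011, -0.01], [-0.001, 0.615, -0.789]]
contact_force: [-1.2, 2.0, 1.7]
width: 21.7
finger_force: 97.8
```

Run:
```python
from h import *
s=env.observe();print(inv(RACK,s["eef_pos"]).round(1),s["contact_force"],s["wrist_torque"],s["width"],s["joint_positions"].round(2))
R=frame(RACK,38)
go(R,pt(RACK,0,-375,91))
```

```text
[ 1.000e-01 -2.373e+02  9.060e+01] [-1.19011665  1.98953462  1.66109446] [0.50652245 0.5854453  0.28021715] 21.737341417212107 [ 0.74  0.86 -0.9   2.32  2.38  0.72 -2.07]
t 15.35 d [-1.377e+02  1.000e-01 -3.000e-01] rot [-0.05  0.04  0.01] dist 138.0
```

{"method": "drive_tool", "body": {"deltas": [15,-8,0,0,0,0,0,15,-22,0,0,0,0,0,15,-37,0,0,0,0,0,15,-52,0,0,0,0,0,15,-67,0,0,0,0,0,15,-82,0,0,0,0,0,15,-97,0,0,0,0,0,15,-112,0,0,0,0,0,15,-127,0,0,0,0,0,15,-138,0,0,0,0,0], "force": 100}}

```text
time: 16.35
eef_pos: [617.0, -228.0, 90.8]
tcp_rot: [[0.015, 0.788, 0.615], [1.0, -0.011, -0.01], [-0.001, 0.616, -0.788]]
contact_force: [-0.6, 0.1, -1.4]
width: 21.3
finger_force: 97.8
```

Run:
```python
from h import *
s=env.observe();print(inv(RACK,s["eef_pos"]).round(1),s["contact_force"],s["wrist_torque"],s["width"],s["joint_positions"].round(2))
R=frame(RACK,38)
go(R,s["eef_pos"]+[0,-15,50])
g=env.get_image("wrist");cv2.imwrite("pics/w4.png",g["image"][:,:,::-1])
P=cloud(g,s["tcp_rot"],s["eef_pos"]).reshape(-1,3)
L=(P-s["eef_pos"])@frame(RACK,0)  # x along rack y, y along rack x, z down
k=(abs(L[:,1])<25)&(L[:,2]<40)&(L[:,2]>-40)&(L[:,0]>20)&(L[:,0]<230)
for y in range(30,230,20):
    m=k&(abs(L[:,0]-y)<8)
    if m.sum()>20:print(y,"top z",(-L[m,2]).max().round(1),"x mid",L[m,1].mean().round(1),m.sum())
```

```text
[   0.6 -375.9   90.8] [-0.60083391  0.08061611 -1.38037607] [-0.0799288   0.88501651 -0.04596407] 21.347228218289874 [ 0.97  0.85 -0.83  2.22  2.5   0.47 -1.94]
t 16.35 d [-15.1  30.9 -39.3] rot [-0.01  0.06  0.03] dist 52.0
30 top z 12.3 x mid -6.2 2147
50 top z 12.1 x mid -6.1 2480
70 top z 12.5 x mid -6.0 2846
90 top z 12.2 x mid -5.8 3333
110 top z 11.8 x mid -4.8 250
```

View pics/w4.png

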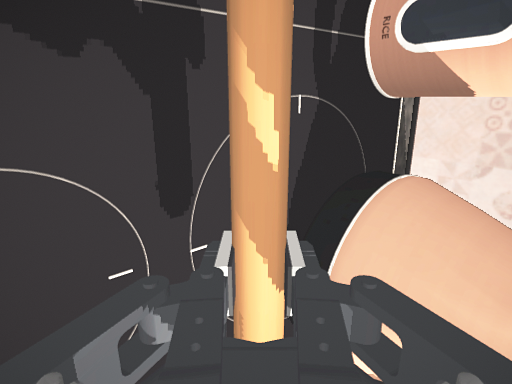

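Run:
```python
from h import *
go(frame(RACK,5,2),np.array([510,-180,170]))
```

```text
t 16.4 d [  48.3  -36.1 -129.1] rot [33.    0.99 -2.03] dist 142.0
```

{"method": "drive_tool", "body": {"deltas": [15,0,-2,-12,2,0,0,15,0,-5,-28,5,0,-0.2,15,0,-10,-46,9,0.2,-0.5,15,0,-15,-64,13,0.4,-0.8,15,8,-20,-82,17,0.5,-1,15,18,-25,-98,21,0.6,-1.3,15,28,-30,-112,25,0.8,-1.6,15,38,-34,-123,29,0.9,-1.8,15,48,-36,-129,33,1,-2,15,48,-36,-129,33,1,-2], "force": 100}}

```text
time: 17.4
eef_pos: [506.7, -174.4, 171.1]
tcp_rot: [[-0.027, 0.995, 0.094], [1.0, 0.027, 0.002], [-0.0, 0.094, -0.996]]
contact_force: [1.3, -1.0, -3.5]
width: 21.6
finger_force: 97.9
```

Run:
```python
from fit import *
import fit as F,pickle
s=env.observe();print(s["eef_pos"],s["width"],s["joint_positions"].round(2))
g=env.get_image("wrist");pickle.dump((s,g),open("w5.pkl","wb"));cv2.imwrite("pics/w5.png",g["image"][:,:,::-1])
P=cloud(g,s["tcp_rot"],s["eef_pos"]);P[...,2]-=1.2
F.cloud=lambda x:P
F.fit(rest,[432.8,-51,.062,0],(380,-160,4),(490,70,70),("w",),{"w":0})
s,g=pickle.load(open("w1.pkl","rb"))
P2=cloud(g,s["tcp_rot"],s["eef_pos"]);P2[...,2]-=1.2
F.cloud=lambda x:P2
F.fit(rest,[432.8,-51,.062,0],(380,-160,4),(490,70,70),("w1",),{"w1":0})
go(frame(REST,0),pt(REST,0,-49,130))
```

```text
[ 506.74617944 -174.41850599  171.05705127] 21.64741603941588 [ 0.89  0.58 -0.86  2.13  0.73  0.64 -0.44]
('w',) [432.7 -50.8] yaw deg 4.07 0.0 n 7440 med|e| 0.5 p90 1.3
('w1',) [433.1 -50.8] yaw deg 3.88 0.0 n 11162 med|e| 0.49 p90 1.4
t 17.45 d [ 71.8 -75.3  37.2] rot [ 5.45 -0.27 -1.76] dist 111.0
```

View pics/w5.png

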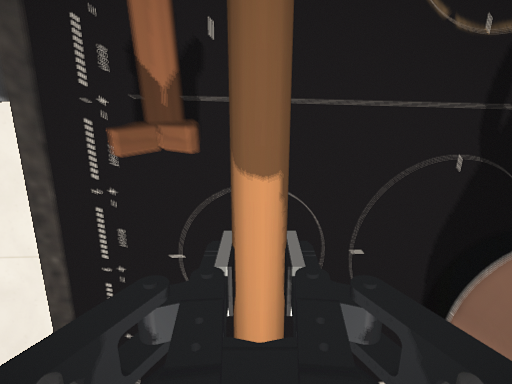

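```bash
sed -i 's/REST=\[[^]]*\]/REST=[432.9,-50.8,3.97]/' h.py
python3 - <<'E'
from h import *
go(frame(REST,0),pt(REST,0,-49,100))
E
```

```text
t 17.45 d [ 71.8 -77.7  67.1] rot [ 5.45 -0.25 -2.19] dist 125.0
```

{"method": "drive_tool", "body": {"deltas": [15,6,-7,4,0.5,0,-0.2,15,15,-16,10,1.1,0,-0.5,15,25,-27,18,1.8,-0.1,-0.8,15,35,-38,28,2.6,-0.1,-1.1,15,45,-49,38,3.4,-0.2,-1.4,15,55,-60,48,4.2,-0.2,-1.7,15,64,-70,58,5,-0.2,-2,15,72,-78,67,5.4,-0.2,-2.2,15,72,-78,67,5.4,-0.2,-2.2,15,72,-78,67,5.4,-0.2,-2.2], "force": 100}}

```text
time: 18.45
eef_pos: [436.5, -106.0, 95.3]
tcp_rot: [[-0.063, 0.998, 0.007], [0.998, 0.063, -0.007], [-0.008, 0.007, -1.0]]
contact_force: [0.3, -1.5, -1.6]
width: 21.5
finger_force: 98.2
```

Run:
```python
from h import *
s=env.observe();print(s["eef_pos"],s["width"],s["joint_positions"].round(2),inv(REST,s["eef_pos"]))
go(frame(REST,0),pt(REST,0,-49,54))
g=env.get_image("wrist")
P=cloud(g,s["tcp_rot"],s["eef_pos"]).reshape(-1,3)
L=(P-s["eef_pos"])@frame(REST,0)
k=(abs(L[:,1])<25)&(L[:,2]<20)&(L[:,2]>-40)&(L[:,0]>20)&(L[:,0]<230)
for y in range(30,230,20):
    m=k&(abs(L[:,0]-y)<8)
    if m.sum()>20:print(y,"top z",np.percentile(-L[m,2],99).round(1),"x mid",((L[m,1].min()+L[m,1].max())/2).round(1),m.sum())
```

```text
[ 436.46092878 -105.99674074   95.26760341] 21.458559813265722 [ 0.66  0.62 -0.71  2.31  0.92  0.51 -0.74] [ -0.26911481 -55.31083058  95.26760341]
t 18.45 d [ 6.6 -0.1 41.2] rot [ 0.39  0.45 -0.38] dist 42.0
30 top z 11.6 x mid -0.7 2159
50 top z 11.2 x mid -0.5 2474
70 top z 11.0 x mid -0.4 2860
90 top z 10.6 x mid -0.2 3315
110 top z 10.1 x mid -0.2 264
```

{"method": "drive_tool", "body": {"deltas": [15,3,0,4,0.2,0.3,-0.2,15,6,0,10,0.4,0.6,-0.4,15,6.5,0,16,0.4,0.6,-0.4,15,6.5,0,22,0.4,0.6,-0.4,15,6.5,0,28,0.4,0.6,-0.4,15,6.5,0,33,0.4,0.6,-0.4,15,6.5,0,37,0.4,0.6,-0.4,15,6.5,0,40,0.4,0.6,-0.4,15,6.5,0,41,0.4,0.6,-0.4,15,6.5,0,41,0.4,0.6,-0.4], "force": 60}}

```text
time: 19.5
eef_pos: [437.5, -99.5, 54.6]
tcp_rot: [[-0.069, 0.998, 0.001], [0.998, 0.069, 0.004], [0.003, 0.001, -1.0]]
contact_force: [0.1, 0.2, -2.4]
width: 21.7
finger_force: 98.2
```

Run:
```python
from h import *
s=env.observe();print(s["contact_force"],s["joint_positions"].round(2),inv(REST,s["eef_pos"]))
go(frame(REST,0),pt(REST,0,-49,52))
```

```text
[ 0.13303034  0.23909778 -2.38197738] [ 0.58  0.69 -0.61  2.32  1.05  0.43 -0.86] [  1.17823634 -48.93510286  54.64602196]
t 19.5 d [-0.1 -1.2  2.6] rot [ 0.08 -0.2  -0.03] dist 3.0
```

Lower the last bit, then open gently.

{"method": "drive_tool", "body": {"deltas": [15,0,-1,1,0,0,0,15,0,-1,2,0,-0.2,0,15,0,-1,2.5,0,-0.2,0,15,0,-1,2.5,0,-0.2,0,24,0,-1,2.5,0,-0.2,0,28,0,-1,2.5,0,-0.2,0,40,0,-1,2.5,0,-0.2,0,60,0,-1,2.5,0,-0.2,0,70,0,-1,2.5,0,-0.2,0,70,0,-1,2.5,0,-0.2,0], "force": 40}}

```text
time: 20.5
eef_pos: [436.4, -99.6, 52.2]
tcp_rot: [[-0.069, 0.998, 0.001], [0.998, 0.069, 0.0], [0.0, 0.001, -1.0]]
contact_force: [0.1, -0.1, 0.5]
width: 69.6
finger_force: 0.0
```

{"method": "drive_tool", "body": {"deltas": [70,0,0,-5,0,0,0,70,0,0,-15,0,0,0,70,0,0,-30,0,0,0,70,0,0,-50,0,0,0,70,0,0,-70,0,0,0,70,0,0,-90,0,0,0,70,0,0,-110,0,0,0,70,0,0,-130,0,0,0,70,0,0,-140,0,0,0,70,0,0,-140,0,0,0]}}

```text
time: 21.5
eef_pos: [436.9, -99.8, 193.3]
tcp_rot: [[-0.068, 0.998, 0.004], [0.998, 0.068, -0.001], [-0.001, 0.004, -1.0]]
contact_force: [1.7, -0.4, 0.6]
width: 70.2
finger_force: 0.0
```

Run:
```python
from h import *
s=env.observe();print(s["contact_force"],s["eef_pos"])
g=env.get_image("wrist");w=cloud(g,s["tcp_rot"],s["eef_pos"]).reshape(-1,3)
for n in("wrist","scene"):
    P=w if n=="wrist" else cloud(env.get_image(n)).reshape(-1,3)+[0,0,1.2]
    L=np.stack([(P-[REST[0],REST[1],0])@frame(REST,0)[:,1],(P-[REST[0],REST[1],0])@frame(REST,0)[:,0],P[:,2]],1)
    k=(abs(L[:,0])<13)&(abs(L[:,1])<190)&(L[:,2]>53)&(L[:,2]<75)
    print(n,"y range",np.percentile(L[k,1],[.5,99.5]).round(1))
    for y in range(-130,160,40):
        m=k&(abs(L[:,1]-y)<10)
        if m.sum()>10:print(y,"top",np.percentile(L[m,2],97).round(1),"x",((L[m,0].min()+L[m,0].max())/2).round(1))
g=env.get_image("side");cv2.imwrite("pics/s6.png",g["image"][:,:,::-1])
```

```text
[ 1.73860297 -0.4251271   0.64507111] [436.94499058 -99.79241205 193.34880198]
wrist y range [-144.5   90.2]
-130 top 65.0 x -0.1
-90 top 64.8 x -0.5
-50 top 64.8 x -0.1
-10 top 64.7 x 0.1
30 top 64.8 x 0.3
70 top 64.9 x 0.4
scene y range [-143.7  152. ]
-130 top 68.3 x -2.7
-90 top 68.1 x -0.2
-50 top 67.4 x -1.8
-10 top 66.9 x -0.8
30 top 66.1 x -1.6
70 top 67.3 x -1.4
110 top 66.3 x -2.5
150 top 65.7 x -1.4
```

View pics/s6.png

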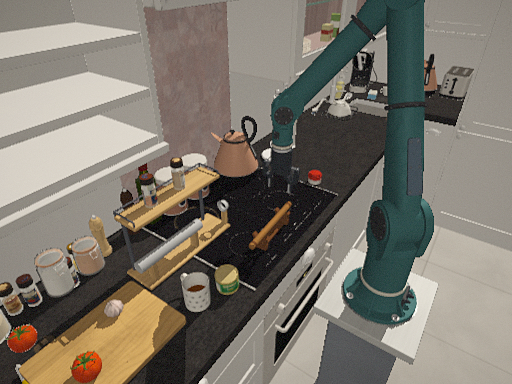

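The side view shows the pin lying in both notches, around (270,225). It is level and centred: tip at -144 mm, tail at about +152 mm, axis height about 52 mm. The gripper is well clear of it, and the jars, mug, tin and timer look undisturbed.

```bash
python3 -c "
from rig import env
print(env.job_done())"
```

```text
the job is handed in; nothing more can be done
None
```

The pin was fed through the guide eye, drawn clear of tube and eye, and laid level and about centred in both notches of the rest; I handed the job in at about 22 s, and no pass or fail came back.

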